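# Unload the seal ring from the clamshell bonding fixture

## Task

Swing the clear lid of the fixture with the yellow tab up and over past vertical so that it stays open by itself, then lift out the orange seal ring and set it down gently on the white round stand of the black plate, over its steel pin, lying flat. Leave the other fixture (white tab, black ring) shut.

Things in the scene. Friction and masses are not known exactly. Their poses are not given: they have to be found in the camera images.
- lid_tab (a point): Grip point in the yellow tab, 24 mm wide (y), 12 thick (z), that stands 40 mm out from the middle of the clear lid's front edge; the point is mid-width, mid-thickness, 22 mm out from the edge, 58 mm above the table when shut. Shut: x points level to the fixture's back, y along the hinge, z up; turns with the lid. The hinge axis (parallel to y) is 136 mm from it along +x, as high.
- lid (a joint): Lid angle, rad: 0 shut, 1.57 vertical, 2.1 leaning back on its stop; the tab swings up and over to the back. Clear plate 126 mm wide, 6 thick, 150 g, yellow border, on a loose hinge: falls shut before vertical, falls open beyond. Fixture: fixed dark steel base 120 x 130 mm, 12 high, with 14 mm posts up to the lid at its four corners; sides open between them.
- ring_center (a point): Centre (half-way up) of the orange ring, rigid: outside 52 mm, hole 34 mm, 16 mm high, about 60 g; z is its axis. It lies flat in the yellow-tab fixture, mid-base, on a white pedestal 42 mm across, top 34 mm above the table (22 over the base), round a 24 mm wide spigot 10 mm high, 4 mm below the shut lid.
- stand_seat (a point): Middle of the flat top of the white round stand, 42 mm across, 34 mm above the table, on a fixed black plate 110 x 110 x 10 mm with white blocks at its corners (tops 18 mm above the table). At this point a steel pin stands up, 14 mm thick, tapering to 8, 16 mm high. A seated ring's centre is 8 mm above this point. z up, x and y along the plate's edges.
- other_lid (a joint): Lid angle in rad of the other fixture, the same in shape but with a white tab and border and a black ring inside: 0 shut. To be left shut.

How it is judged:
On the way, in this order (a step that is already met when the one before it is completed fails the run):
1. the yellow-tab lid is swung open past vertical (beyond 100 degrees) (value of joint lid above 1.75 rad), for 0.2 s.
2. the orange ring is lifted off its spigot (height (world z) of ring_center above 0.056 m), for 0.1 s.
At the end, for the whole second after the job is handed in: The yellow-tab lid stands open by itself (beyond 100 degrees); the orange ring is released and lies flat (within 10 degrees) on the white round stand with the pin through it, centre within 13 mm of the stand's middle and within 4 mm of its seated height; the other fixture's lid is shut (value of joint lid above 1.75 rad and horizontal distance between ring_center and stand_seat below 0.013 m and z of ring_center in the frame of stand_seat between 0.004 and 0.012 m and angle between ring_center's own z axis and vertical below 0.17 rad and value of joint other_lid below 0.1 rad); the robot touches nothing.
It fails at once if the other fixture's lid is opened (over 0.2 rad) (value of joint other_lid above 0.2 rad).
It fails at once if the orange ring is dropped or thrown (moving faster than 0.7 m/s out of the fingers, as after a fall of 25 mm) (contact force between the fingers and ring below 0.05 N and linear speed of ring above 0.7 m/s).
It also fails if it takes over 58 s, if anything falls off the work surface, if the arm or the gripper's body presses on something with over 40 N, if the wrist force passes 120 N, or if a joint passes its speed limit or range.

## Robot

A 6-joint arm with a two-finger parallel gripper is mounted at the origin on the work surface. World frame = base frame: x ahead of the robot, y to its left, z up, the work surface at z = 0. Lengths are in m, angles in rad, forces in N, time in s.
With the tool pointing down it reaches from about 0.375 to 0.975 m from the base axis. Payload 3.8 kg.
Tool frame: the origin (TCP) lies at the very end of the fingers, on their centre line; the grasp point (between the pads) lies 19 mm behind it; z points along the fingers, y is the direction in which the jaws open and shut (so a half turn about z gives the same grasp; the last joint's range is limited). The gripper opens to 85 mm and grips with 20 to 120 N. Pads are 22 mm wide; open, the fingers measure 114 mm over their backs; the gripper's body (76 mm by 85 mm) begins 54 mm behind the grasp point. The pads swing forward as they close: fully open they stand 13 mm farther back than shut.
Start: joints at [-1.212, 0.264, 1.604, -0, 1.274, -0.037], TCP at [0.26, -0.623, 0.231] pointing down, gripper open.
Joint ranges: [-2.63, 2.63], [-0.94, 2.18], [0.31, 2.57], [-1.31, 4.45], [0, 2.66], [-2.55, 2.55]. Speed limits (rad/s): [2.57, 2.57, 3.14, 3.14, 3.14, 3.14].

## Interface

Orientations are given as a rotation vector (axis times angle).
In Python, from plant import manip gives the robot as it stands.
- The arm moves only by the tool play_rows, never from a script. Its argument "targets" is a list of rows, each a list of 6 numbers: the shift along the tool's x, y, z in mm, then the turn, a rotation vector about the tool's x, y, z in rad. A call has 1 to 10 rows; each row shifts and turns the commanded pose from where the row before left it, along the tool's axes as they then stand; what a row does not reach is not made up. A row lasts 1/12 s, in which the tool goes at most 41.7 mm and 7.16 degrees, less where a joint would pass 70% of its speed; a pose out of reach is approached as far as the arm can. A call is refused whole if a number of a shift passes 41.7 or a number of a turn 0.125, either way. A call with a gripper value outside its range is refused whole. "fingers" is the closure, from 0 (fully open) to 1 (shut), set as the call begins (left out, the last holds). The fingers move at their own pace and stop on an object; "newtons" is the grip in N (left out, the last holds). Time passes only in rows, so rows that do not move let the fingers close. It gives the time, the measured TCP pose, the force and the opening at its end, in the units of the state.
- manip.get_obs(): the state, without advancing time (a new reading comes with each control period).
- manip.capture(name): name is "side" or "top"; returns a dict with "color" (480x640x3 uint8, red, green, blue), "K" (3x3 intrinsics, pixels), "R" (3x3) and "t" (3): a world point X has camera coordinates R X + t. Camera axes: x right, y down, z forward; pixel columns grow to the right and rows downward; lengths in m; the calibration is good to about 2 mm. A picture is of the moment at which its call begins. There is no depth.
- manip.hand_in(): hands the job in, once; it reports no verdict.
The state is a dict: "t": time; "joint_pos": joint angles; "joint_velocities": joint speeds; "tau": joint torques, N m; "ee_pos": TCP position; "eef_rot": TCP orientation; "force": force on the tool from outside, world axes, zero at the start; "ft_torque": the same for the moment, N m; "grip_width": opening from 0.0 (shut) to 1.0 (fully open).
Only numpy, scipy, OpenCV 4.12 (cv2) and the standard library are available. Lean on these libraries where they do the work, as an engineer would, in place of code of your own. Each camera call takes 0.05 s, during which the arm holds its last target.

## Working session

There is one attempt and no reset: what is moved stays moved. The work goes in short steps, Python scripts to look and compute and a tool call to move; the robot and the scene stay as the last step left them, time stands still between calls to the robot, and variables do not carry over. Pictures are saved under pics/ and viewed, and the job is handed in when it is done.

Besides the shell and the picture viewer there is one more tool, called after "Emit:" in YAML: its name, and indented under it one key for each argument. play_rows: Moves the arm, as the interface text tells. Its arguments: {"type":"object","properties":{"targets":{"type":"array"},"fingers":{"type":"number"},"newtons":{"type":"number"}},"required":["targets"]}

```bash
ls; mkdir -p pics
python3 - <<'E'
from plant import manip
import cv2,numpy as np
for n in("side","top"):
    c=manip.capture(n); cv2.imwrite(f"pics/{n}0.png",c["color"][...,::-1]); print(n,c["K"].tolist(),np.round(c["R"],4).tolist(),c["t"])
print(manip.get_obs())
E
```

```text
pics
side [[487.64263287878987, 0.0, 315.0089671652147], [0.0, 487.64263287878987, 236.99143966310953], [0.0, 0.0, 1.0]] [[-0.9413, -0.3366, -0.0243], [-0.1509, 0.4841, -0.8619], [0.3019, -0.8077, -0.5065]] [0.4713181  0.16764086 0.62448347]
top [[522.6578808400882, 0.0, 311.20662806885514], [0.0, 522.6578808400882, 243.48268112624442], [0.0, 0.0, 1.0]] [[0.0149, -0.9998, 0.0156], [-0.9895, -0.017, -0.1435], [0.1437, -0.0133, -0.9895]] [-0.00710751  0.53325388  0.85129777]
{'t': 0.1, 'joint_pos': array([-1.21191098e+00,  2.64665773e-01,  1.60524466e+00, -5.09055612e-06,
        1.27370642e+00, -3.68966093e-02]), 'joint_velocities': array([-0.0002586 , -0.00302104, -0.00221211,  0.00113301,  0.0010437 ,
        0.00051481]), 'tau': array([ 6.02961100e-04, -5.16705680e+01, -3.68590021e+01,  2.01087420e-05,
        6.27550078e-03, -3.46843514e-07]), 'ee_pos': array([ 0.25999788, -0.62219717,  0.23009074]), 'eef_rot': array([-3.07832067e+00, -6.17252747e-01,  5.16905460e-04]), 'force': array([ 0.15168296, -0.22012896, -0.90727631]), 'ft_torque': array([ 0.03475526, -0.00628863,  0.03092758]), 'grip_width': 1.0007249669789353}
```

View pics/top0.png

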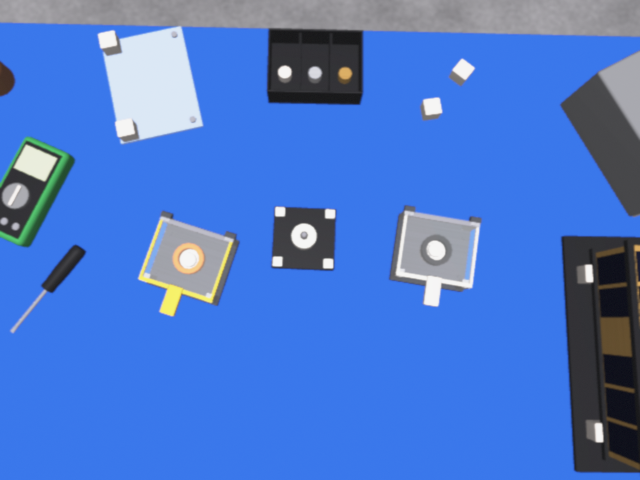

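View pics/side0.png

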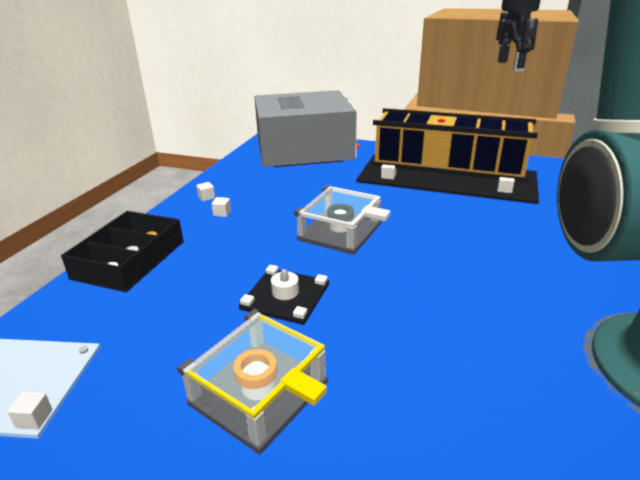

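The top view shows the yellow fixture at about (188,258), its tab at (172,300), the stand at (304,236) and the white-tab fixture at (435,250). I'll enlarge these for exact points.

Run:
```python
import cv2
t=cv2.imread("pics/top0.png");s=cv2.imread("pics/side0.png")
cv2.imwrite("pics/c1.png",cv2.resize(t[195:325,125:255],None,fx=4.6,fy=4.6,interpolation=cv2.INTER_CUBIC))
cv2.imwrite("pics/c2.png",cv2.resize(t[200:275,265:345],None,fx=7,fy=7,interpolation=cv2.INTER_CUBIC))
cv2.imwrite("pics/c3.png",cv2.resize(s[300:450,170:340],None,fx=4,fy=4,interpolation=cv2.INTER_CUBIC))
```

```text
(no output)
```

View pics/c1.png

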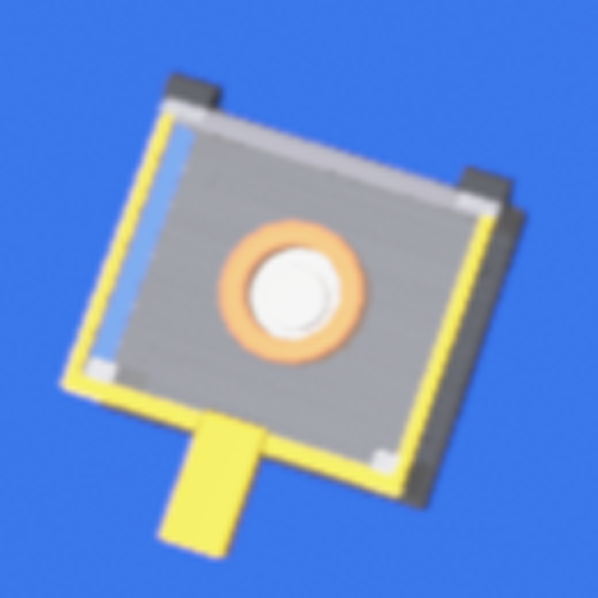

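View pics/c2.png

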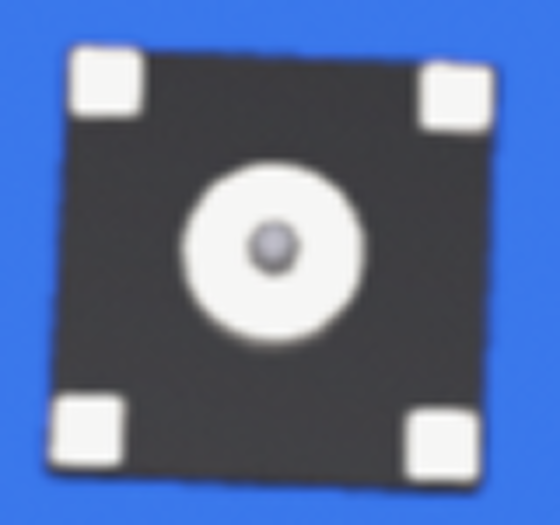

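View pics/c3.png

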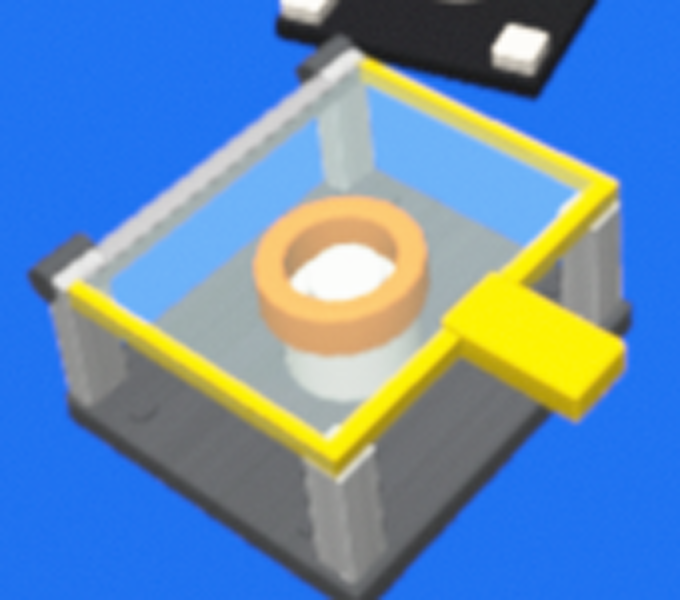

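```bash
cat > h.py <<'E'
from plant import manip
import numpy as np,cv2
from scipy.optimize import least_squares
K={"side":np.array([[487.64263287878987,0,315.0089671652147],[0,487.64263287878987,236.99143966310953],[0,0,1]]),"top":np.array([[522.6578808400882,0,311.20662806885514],[0,522.6578808400882,243.48268112624442],[0,0,1]])}
def cam(n):
    c=manip.capture(n); return c
def proj(c,X):
    p=(c["R"]@np.atleast_2d(X).T).T+c["t"]; q=p@c["K"].T; return q[:,:2]/q[:,2:]
def back(c,uv,z):
    d=c["R"].T@np.linalg.solve(c["K"],[uv[0],uv[1],1]); o=-c["R"].T@c["t"]; return o+d*(z-o[2])/d[2]
def cp(p,x0,y0,s): return np.array([x0+(p[0]+.5)/s-.5,y0+(p[1]+.5)/s-.5])
E
python3 - <<'E'
from h import *
T=cam("top");S=cam("side")
A=lambda p:cp(p,125,195,4.6); B=lambda p:cp(p,265,200,7); C=lambda p:cp(p,170,300,4)
print("ring top",back(T,A((292,291)),.05),"side",back(S,C((341,252)),.05))
print("stand",back(T,B((273,252)),.034))
print("pin tip",back(T,B((273,245)),.05))
mod=[((-18,12,6),T,A((157,540))),((-18,-12,6),T,A((223,557))),((22,12,6),T,A((202,412))),((22,-12,6),T,A((268,430))),((22,63,3),T,A((63,386))),((22,-63,3),T,A((402,496))),
((-18,12,6),S,C((577,401))),((-18,-12,6),S,C((625,348))),((22,12,6),S,C((445,320))),((22,-12,6),S,C((495,273))),((22,63,3),S,C((333,458))),((22,-63,3),S,C((617,186)))]
def res(p,use):
    x,y,a=p;c,s=np.cos(a),np.sin(a);r=[]
    for m,k,uv in use:
        m=np.array(m)/1e3; X=[x+c*m[0]-s*m[1],y+s*m[0]+c*m[1],.058+m[2]]
        r+=list(proj(k,X)[0]-uv)
    return r
for u in(mod[:6],mod[6:],mod):
    f=least_squares(res,[.4,.25,0],args=(u,));print(f.x.round(4),np.round(f.fun,1))
x,y,a=f.x
print("hinge",x+.136*np.cos(a),y+.136*np.sin(a))
for d in(.07,.075,.08,.085,.09):print(d,x+d*np.cos(a),y+d*np.sin(a))
# stand corners yaw
P=[back(T,B(p),.018)[:2] for p in((107,82),(457,98),(88,431),(443,446))];print(np.round(P,4),np.mean(P,0))
# sides check
print("stand proj side",proj(S,[*np.mean(P,0),.034]))
E
```

```text
ring top [0.50387256 0.20651288 0.05      ] side [0.50104406 0.20860079 0.05      ]
stand [0.54743433 0.01466751 0.034     ]
pin tip [0.5465722  0.01467091 0.05      ]
[ 0.4301  0.2287 -0.293 ] [ 0.7 -1.7  0.4 -0.9 -0.6  2.5 -1.   3.1  0.6 -1.3 -0.1 -1.6]
[ 0.4269  0.2328 -0.2999] [-2.  -1.1 -0.7 -2.   2.1  2.4  3.2  1.  -1.6  0.6 -0.8 -0.9]
[ 0.4282  0.2309 -0.2957] [-0.8 -0.6 -1.1  0.3 -2.   3.6 -2.4  4.2 -0.8 -0.2 -1.5 -0.4 -2.4 -2.8
 -1.3 -3.7  1.6  0.9  2.7 -0.5 -1.8 -1.  -1.5 -2.3]
hinge 0.5583446409517019 0.19125623817341939
0.07 0.4952092134430684 0.21048948525502498
0.075 0.4999922003755406 0.20903242108217607
0.08 0.5047751873080129 0.20757535690932716
0.085 0.5095581742404851 0.20611829273647825
0.09 0.5143411611729574 0.20466122856362934
[[ 0.5925  0.0571]
 [ 0.59   -0.0308]
 [ 0.5044  0.0597]
 [ 0.5021 -0.0282]] [0.54721859 0.0144247 ]
stand proj side [[283.29625275 277.20794206]]
```

Run:
```python
from h import *
T=cam("top");S=cam("side")
A=lambda p:cp(p,125,195,4.6); C=lambda p:cp(p,170,300,4)
mod=[((-18,12,6),T,A((157,540))),((-18,-12,6),T,A((223,557))),((22,63,3),T,A((63,386))),((22,-63,3),T,A((402,496))),
((-18,12,6),S,C((577,401))),((-18,-12,6),S,C((625,348))),((22,63,3),S,C((333,458))),((22,-63,3),S,C((617,186)))]
def res(p,use):
    x,y,a=p;c,s=np.cos(a),np.sin(a);r=[]
    for m,k,uv in use:
        m=np.array(m)/1e3; X=[x+c*m[0]-s*m[1],y+s*m[0]+c*m[1],.058+m[2]]
        r+=list(proj(k,X)[0]-uv)
    return r
for u in(mod[:4],mod[4:],mod):
    f=least_squares(res,[.4,.25,0],args=(u,));print(f.x.round(4),np.round(f.fun,1))
x,y,a=f.x
print("hinge",x+.136*np.cos(a),y+.136*np.sin(a))
for X in ([.5039,.2065],[.5010,.2086]):
  d=np.array(X)-[x,y];c,s=np.cos(a),np.sin(a);print("ring in fixture",c*d[0]+s*d[1],-s*d[0]+c*d[1])
```

```text
[ 0.4279  0.2292 -0.2947] [ 0.3 -0.4 -0.   0.5  0.2  0.1 -0.5 -0.2]
[ 0.4252  0.2334 -0.3069] [-0.8 -0.2  0.7 -1.1 -0.6  1.2  0.8 -0.2]
[ 0.4263  0.2315 -0.3006] [-1.3  0.5 -1.6  1.5 -1.1  0.8 -2.   1.  -1.  -1.8  0.2 -2.7 -0.6 -0.2
  0.1 -1.5]
hinge 0.5562266783904233 0.1912678893965008
ring in fixture 0.08150958261751588 -0.0009449223749596024
ring in fixture 0.07811781644194712 0.00020221415146952706
```

```bash
cat >> h.py <<'E'
from scipy.spatial.transform import Rotation as Ro
def plan(target=None,yaw=None):
    o=manip.get_obs(); R=Ro.from_rotvec(o["eef_rot"]).as_matrix()
    print("t",round(o["t"],2),"pos",o["ee_pos"].round(4),"F",o["force"].round(1),"w",round(o["grip_width"],3),"q",o["joint_pos"].round(2))
    print("tool y",R[:,1].round(4),"z",R[:,2].round(4))
    if yaw is not None:
        best=None
        for k in(0,np.pi):
            Rt=Ro.from_euler("z",yaw+k)*Ro.from_euler("x",np.pi)
            v=(Ro.from_matrix(R).inv()*Rt).as_rotvec(); print("turn",v.round(4),"new q6~",(o["joint_pos"][5]+v[2]).round(2))
    if target is not None: print("shift tool mm",(R.T@(np.array(target)-o["ee_pos"])*1e3).round(1))
E
python3 - <<'E'
from h import *
plan([.4209,.2331,.13],-.30)
E
```

```text
t 0.3 pos [ 0.2601 -0.6226  0.2308] F [-0.3 -0.8 -0.2] w 1.003 q [-1.21  0.26  1.6  -0.    1.27 -0.04]
tool y [ 3.855e-01 -9.227e-01 -8.000e-04] z [-3.e-04  7.e-04 -1.e+00]
turn [-8.000e-04  3.000e-04  6.958e-01] new q6~ 0.66
turn [-3.0000e-04 -1.0000e-03 -2.4458e+00] new q6~ -2.48
shift tool mm [ 478.2 -727.5  101.4]
```

```bash
cat >> h.py <<'E'
def rows(path,yaws,R=None,p=None):
    "path: list of target positions, yaws: cumulative turn about tool z"
    o=manip.get_obs()
    R=Ro.from_rotvec(o["eef_rot"]) if R is None else R; p=o["ee_pos"] if p is None else p
    out=[];prev=0
    for X,a in zip(path,yaws):
        s=R.inv().apply(np.array(X)-p)*1e3; d=a-prev; prev=a; s=s.round(1); d=round(d,4)
        out.append([*s.tolist(),0,0,d]); p=p+R.apply(s/1e3); R=R*Ro.from_rotvec([0,0,d])
    for i in range(0,len(out),10): print(str(out[i:i+10]).replace(" ",""))
    print("end",p.round(4))
E
python3 - <<'E'
from h import *
n=30
u=np.concatenate([[.4,.8],np.full(n-4,1),[.8,.4]]);u=np.cumsum(u)/u.sum()
o=manip.get_obs()["ee_pos"];r0,a0=np.hypot(*o[:2]),np.arctan2(o[1],o[0])
E=np.array([.4209,.2331]);r1,a1=np.hypot(*E),np.arctan2(E[1],E[0])
P=[[ (r0+(r1-r0)*s)*np.cos(a0+(a1-a0)*s),(r0+(r1-r0)*s)*np.sin(a0+(a1-a0)*s),o[2]+(.15-o[2])*s] for s in u]
rows(P,-2.4458*u)
E
```

```text
[[15.9,-2.9,1.1,0,0,np.float64(-0.0344)],[31.6,-5.9,2.3,0,0,np.float64(-0.0689)],[39.3,-6.7,2.9,0,0,np.float64(-0.0861)],[39.0,-5.6,2.8,0,0,np.float64(-0.0861)],[38.8,-4.7,2.9,0,0,np.float64(-0.0861)],[38.4,-3.6,2.8,0,0,np.float64(-0.0861)],[38.2,-2.6,2.9,0,0,np.float64(-0.0861)],[37.8,-1.7,2.9,0,0,np.float64(-0.0861)],[37.4,-0.7,2.8,0,0,np.float64(-0.0861)],[37.1,0.3,2.9,0,0,np.float64(-0.0861)]]
[[36.6,1.1,2.9,0,0,np.float64(-0.0861)],[36.2,2.0,2.8,0,0,np.float64(-0.0861)],[35.7,2.9,2.9,0,0,np.float64(-0.0861)],[35.3,3.7,2.9,0,0,np.float64(-0.0861)],[34.8,4.6,2.8,0,0,np.float64(-0.0861)],[34.2,5.3,2.9,0,0,np.float64(-0.0861)],[33.8,6.2,2.9,0,0,np.float64(-0.0861)],[33.1,6.8,2.8,0,0,np.float64(-0.0861)],[32.6,7.6,2.9,0,0,np.float64(-0.0861)],[32.1,8.3,2.9,0,0,np.float64(-0.0861)]]
[[31.4,8.9,2.9,0,0,np.float64(-0.0861)],[30.9,9.6,2.8,0,0,np.float64(-0.0861)],[30.2,10.2,2.9,0,0,np.float64(-0.0861)],[29.6,10.9,2.9,0,0,np.float64(-0.0861)],[29.0,11.3,2.8,0,0,np.float64(-0.0861)],[28.3,11.9,2.9,0,0,np.float64(-0.0861)],[27.7,12.5,2.9,0,0,np.float64(-0.0861)],[27.0,12.9,2.8,0,0,np.float64(-0.0861)],[21.0,10.8,2.3,0,0,np.float64(-0.0689)],[10.3,5.7,1.2,0,0,np.float64(-0.0344)]]
end [0.4209 0.2331 0.15  ]
```

Emit:
play_rows:
  targets:
    - [16,-3,1,0,0,-0.034]
    - [32,-6,2,0,0,-0.069]
    - [39,-7,3,0,0,-0.086]
    - [39,-6,3,0,0,-0.086]
    - [39,-5,3,0,0,-0.086]
    - [38,-4,3,0,0,-0.086]
    - [38,-3,3,0,0,-0.086]
    - [38,-2,3,0,0,-0.086]
    - [37,-1,3,0,0,-0.086]
    - [37,0,3,0,0,-0.086]
  fingers: 0

```text
t: 1.13
ee_pos: [0.494, -0.3572, 0.2042]
eef_rot: [2.599, 1.764, 0.001]
force: [0.3, 0.1, 0.1]
grip_width: 1.0
```

Emit:
play_rows:
  targets:
    - [37,1,3,0,0,-0.086]
    - [36,2,3,0,0,-0.086]
    - [36,3,3,0,0,-0.086]
    - [35,4,3,0,0,-0.086]
    - [35,5,3,0,0,-0.086]
    - [34,5,3,0,0,-0.086]
    - [34,6,3,0,0,-0.086]
    - [33,7,3,0,0,-0.086]
    - [33,8,3,0,0,-0.086]
    - [32,8,3,0,0,-0.086]

```text
t: 1.97
ee_pos: [0.5426, -0.0167, 0.1743]
eef_rot: [1.627, 2.687, 0.001]
force: [0.8, -0.0, -0.0]
grip_width: 1.0
```

Emit:
play_rows:
  targets:
    - [31,9,3,0,0,-0.086]
    - [31,10,3,0,0,-0.086]
    - [30,10,3,0,0,-0.086]
    - [30,11,3,0,0,-0.086]
    - [29,11,3,0,0,-0.086]
    - [28,12,3,0,0,-0.086]
    - [28,13,3,0,0,-0.086]
    - [27,13,3,0,0,-0.086]
    - [21,11,2,0,0,-0.069]
    - [10,6,1,0,0,-0.034]

```text
t: 2.8
ee_pos: [0.4192, 0.238, 0.147]
eef_rot: [-0.465, -3.106, -0.001]
force: [0.3, -0.3, -0.1]
grip_width: 0.996
```

Run:
```python
from h import *
plan([.4209,.2331,.045],-.30)
for n in("top","side"):
    c=cam(n); im=c["color"][...,::-1].copy(); p=manip.get_obs()["ee_pos"]; print(n,proj(c,p),proj(c,[.4266,.2313,.064]))
    cv2.imwrite(f"pics/{n}1.png",im)
```

```text
t 2.8 pos [0.4192 0.238  0.147 ] F [ 0.3 -0.3 -0.1] w 0.996 q [ 0.46 -0.03  2.1   0.    1.08 -0.81]
tool y [2.931e-01 9.561e-01 3.000e-04] z [-1.2e-03  7.0e-04 -1.0e+00]
turn [ 2.1000e-03  5.0000e-04 -3.1391e+00] new q6~ -3.95
turn [ 0.0003 -0.0013  0.0025] new q6~ -0.81
shift tool mm [ -3.2  -4.3 102. ]
top [[148.92972507 307.74457255]] [[168.52559421 304.02603064]]
side [[307.42012858 329.71727265]] [[306.18420829 383.16681544]]
```

Run:
```python
import cv2,numpy as np
t=cv2.imread("pics/top1.png");s=cv2.imread("pics/side1.png")
a=cv2.resize(t[220:350,90:220],None,fx=3,fy=3,interpolation=cv2.INTER_CUBIC);b=cv2.resize(s[280:410,240:370],None,fx=3,fy=3,interpolation=cv2.INTER_CUBIC)
cv2.imwrite("pics/c4.png",np.hstack([a,b]))
```

```text
(no output)
```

View pics/c4.png

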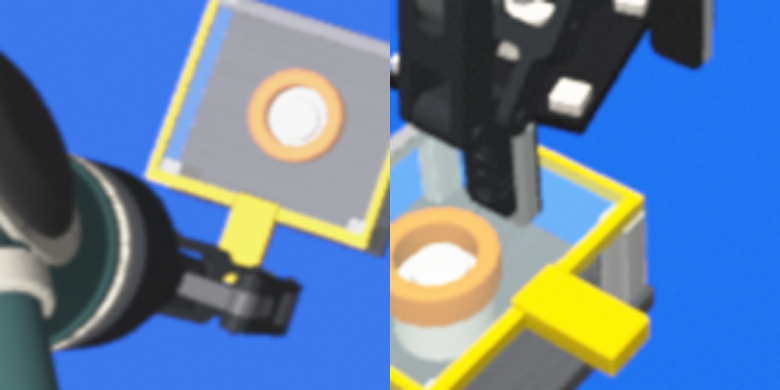

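View pics/side1.png

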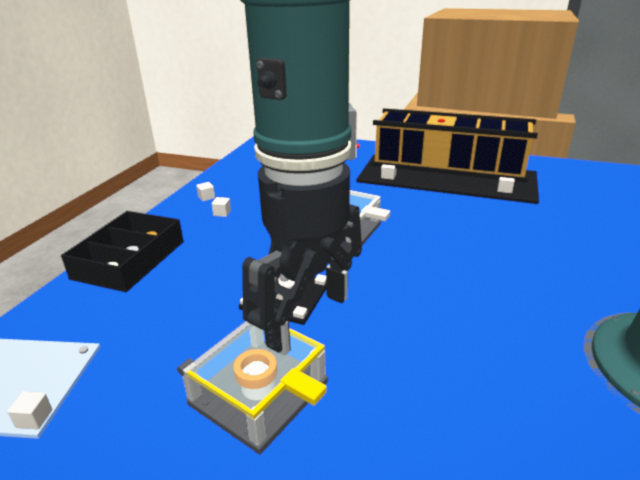

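Emit:
play_rows:
  targets:
    - [-2,-2,15,0,0,0]
    - [-1,-2,25,0,0,0]
    - [0,0,30,0,0,0]
    - [0,0,25,0,0,0]
    - [0,0,15,0,0,0]
    - [0,0,0,0,0,0]

```text
t: 3.4
ee_pos: [0.421, 0.2288, 0.0338]
eef_rot: [-0.477, -3.1, 0.007]
force: [-0.5, -0.7, -0.4]
grip_width: 0.999
```

Run:
```python
from h import *
plan([.4209,.2331,.037],-.30)
im=[]
for n in("top","side"):
    c=cam(n); cv2.imwrite(f"pics/{n}2.png",c["color"][...,::-1])
t=cv2.imread("pics/top2.png");s=cv2.imread("pics/side2.png")
a=cv2.resize(t[220:350,90:220],None,fx=3,fy=3,interpolation=cv2.INTER_CUBIC);b=cv2.resize(s[300:430,250:380],None,fx=3,fy=3,interpolation=cv2.INTER_CUBIC)
cv2.imwrite("pics/c5.png",np.hstack([a,b]))
```

```text
t 3.4 pos [0.421  0.2288 0.0338] F [-0.5 -0.7 -0.4] w 0.999 q [ 0.45  0.12  2.18 -0.    0.85 -0.82]
tool y [ 0.3009  0.9536 -0.005 ] z [-0.006  -0.0033 -1.    ]
turn [-0.0075  0.0078  3.1359] new q6~ 2.32
turn [-0.005  -0.0048 -0.0057] new q6~ -0.82
shift tool mm [ 1.4  4.1 -3.2]
```

View pics/c5.png

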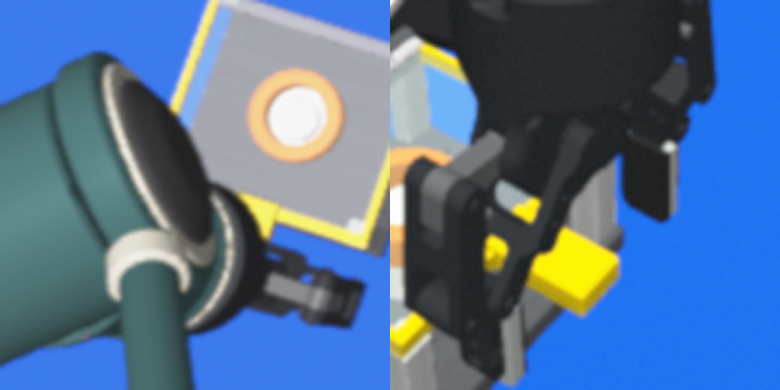

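Emit:
play_rows:
  targets:
    - [1,4,-2,0,0,0]
    - [0,0,0,0,0,0]
    - [0,0,0,0,0,0]

```text
t: 3.75
ee_pos: [0.4253, 0.2361, 0.0412]
eef_rot: [0.475, 3.102, 0.003]
force: [0.8, -0.6, -0.2]
grip_width: 1.0
```

Emit:
play_rows:
  targets:
    - [0,0,0,0,0,0]
    - [0,0,0,0,0,0]
    - [0,0,0,0,0,0]
    - [0,0,0,0,0,0]
    - [0,0,0,0,0,0]
    - [0,0,0,0,0,0]
    - [0,0,0,0,0,0]
    - [0,0,0,0,0,0]
  fingers: 1
  newtons: 25

```text
t: 4.42
ee_pos: [0.4223, 0.2321, 0.0395]
eef_rot: [-0.471, -3.104, 0.01]
force: [-3.2, -12.0, 10.5]
grip_width: 0.272
```

Run:
```python
from h import *
plan([.4209,.2331,.037],-.30)
for n in("top","side"):
    c=cam(n); cv2.imwrite(f"pics/{n}3.png",c["color"][...,::-1])
t=cv2.imread("pics/top3.png");s=cv2.imread("pics/side3.png")
a=cv2.resize(t[220:350,90:220],None,fx=3,fy=3,interpolation=cv2.INTER_CUBIC);b=cv2.resize(s[300:430,250:380],None,fx=3,fy=3,interpolation=cv2.INTER_CUBIC)
cv2.imwrite("pics/c6.png",np.hstack([a,b]))
```

```text
t 4.42 pos [0.4223 0.2321 0.0395] F [ -3.2 -12.   10.5] w 0.272 q [ 0.45  0.11  2.18 -0.01  0.86 -0.81]
tool y [ 0.2967  0.9549 -0.0068] z [-0.0031 -0.0061 -1.    ]
turn [-1.8000e-03  1.0600e-02  3.1403e+00] new q6~ 2.33
turn [-0.0068 -0.0012 -0.0013] new q6~ -0.81
shift tool mm [1.6 0.5 2.5]
```

View pics/c6.png

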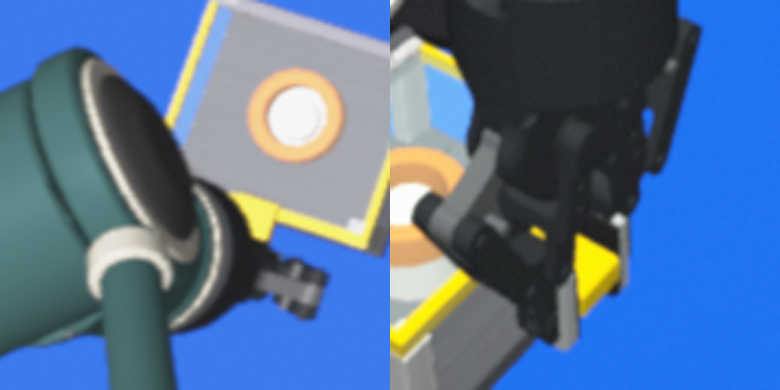

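The tab is gripped: the opening of 0.27 is about 23 mm. Next I'll swing it along the arc about the hinge, letting the tab pivot in the pads.

Emit:
play_rows:
  targets:
    - [-0.5,0,-12.2,0,0,0]
    - [-1.6,0,-12.1,0,0,0]
    - [-2.7,0,-11.9,0,0,0]
    - [-3.6,0,-11.7,0,0,0]
    - [-4.7,0,-11.3,0,0,0]
    - [-5.7,0,-10.8,0,0,0]
    - [-6.5,0,-10.3,0,0,0]
    - [-7.5,0,-9.7,0,0,0]
    - [0,0,0,0,0,0]

```text
t: 5.27
ee_pos: [0.4532, 0.2227, 0.1293]
eef_rot: [-0.474, -3.101, 0.009]
force: [-5.8, -6.8, 0.9]
grip_width: 0.278
```

Run:
```python
from h import *
plan()
for n in("top","side"):
    c=cam(n); cv2.imwrite(f"pics/{n}4.png",c["color"][...,::-1])
t=cv2.imread("pics/top4.png");s=cv2.imread("pics/side4.png")
a=t[170:350,60:280];b=s[200:460,150:400]
b=cv2.resize(b,(400,416));a=cv2.resize(a,(390,416))
cv2.imwrite("pics/c7.png",np.hstack([a,b]))
```

```text
t 5.27 pos [0.4532 0.2227 0.1293] F [-5.8 -6.8  0.9] w 0.278 q [ 0.41  0.04  2.06 -0.    1.05 -0.86]
tool y [ 0.2984  0.9544 -0.0064] z [-0.0052 -0.0051 -1.    ]
```

View pics/c7.png

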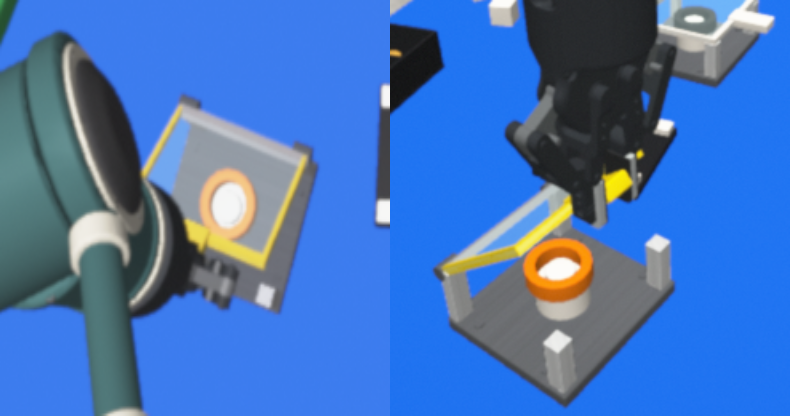

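The lid is at about 40° with the tab held and forces small. Continuing.

Emit:
play_rows:
  targets:
    - [-8.2,0,-9,0,0,0]
    - [-9,0,-8.2,0,0,0]
    - [-9.7,0,-7.5,0,0,0]
    - [-10.3,0,-6.5,0,0,0]
    - [-10.8,0,-5.7,0,0,0]
    - [-11.3,0,-4.7,0,0,0]
    - [-11.7,0,-3.6,0,0,0]
    - [-11.9,0,-2.7,0,0,0]
    - [0,0,0,0,0,0]

```text
t: 6.12
ee_pos: [0.5338, 0.1982, 0.1769]
eef_rot: [-0.476, -3.103, 0.007]
force: [-4.1, -5.4, 3.8]
grip_width: 0.276
```

```bash
cat > look.py <<'E'
from h import *
import sys
k=sys.argv[1]
plan()
for n in("top","side"):
    c=cam(n); cv2.imwrite(f"pics/{n}{k}.png",c["color"][...,::-1])
t=cv2.imread(f"pics/top{k}.png");s=cv2.imread(f"pics/side{k}.png")
a=t[150:350,90:310];b=s[180:440,150:400]
cv2.imwrite(f"pics/m{k}.png",np.hstack([cv2.resize(a,(400,364)),cv2.resize(b,(400,416))[:364]]) if 0 else np.hstack([cv2.resize(a,(400,416)),cv2.resize(b,(400,416))]))
E
python3 look.py 5
```

```text
t 6.12 pos [0.5338 0.1982 0.1769] F [-4.1 -5.4  3.8] w 0.276 q [ 0.31  0.11  1.89 -0.    1.15 -0.95]
tool y [ 0.2995  0.9541 -0.0045] z [-0.0031 -0.0037 -1.    ]
```

View pics/m5.png

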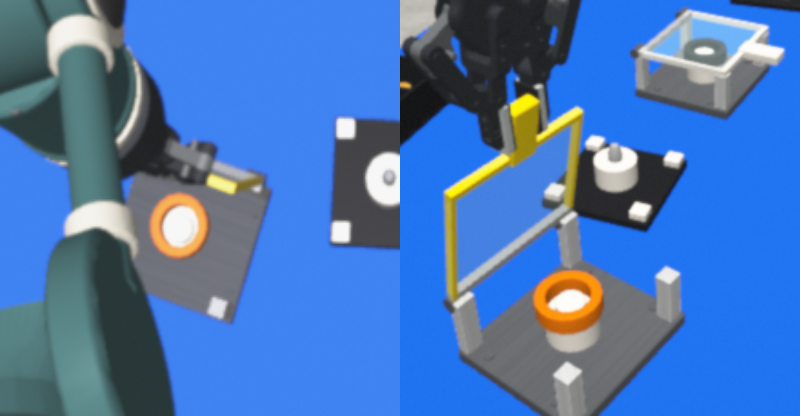

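The lid is at about 80° and the tab is still in the fingers. Continuing to about 113°.

Emit:
play_rows:
  targets:
    - [-12.1,0,-1.6,0,0,0]
    - [-12.2,0,-0.5,0,0,0]
    - [-12.2,0,0.5,0,0,0]
    - [-12.1,0,1.6,0,0,0]
    - [-11.9,0,2.7,0,0,0]
    - [-11.7,0,3.6,0,0,0]
    - [-8,0,3,0,0,0]
    - [0,0,0,0,0,0]
    - [0,0,0,0,0,0]
    - [0,0,0,0,0,0]

```text
t: 7.05
ee_pos: [0.6105, 0.1749, 0.1678]
eef_rot: [-0.475, -3.105, 0.004]
force: [-0.2, -5.8, 2.9]
grip_width: 0.276
```

```bash
python3 look.py 6
```

```text
t 7.05 pos [0.6105 0.1749 0.1678] F [-0.2 -5.8  2.9] w 0.276 q [ 0.24  0.24  1.76 -0.    1.15 -1.02]
tool y [ 0.2992  0.9542 -0.0027] z [-5.0e-04 -2.7e-03 -1.0e+00]
```

View pics/m6.png

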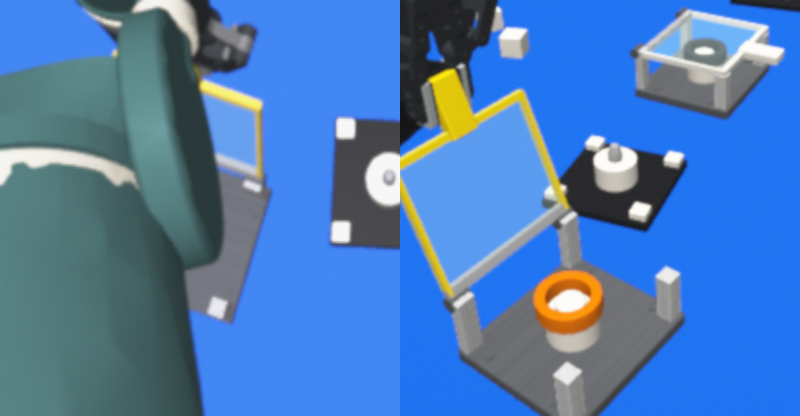

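Emit:
play_rows:
  targets:
    - [0,0,0,0,0,0]
    - [0,0,0,0,0,0]
    - [0,0,0,0,0,0]
    - [0,0,0,0,0,0]
    - [0,0,0,0,0,0]
    - [0,0,0,0,0,0]
  fingers: 0

```text
t: 7.65
ee_pos: [0.6104, 0.1768, 0.1679]
eef_rot: [-0.475, -3.105, -0.0]
force: [-0.7, 1.0, 0.0]
grip_width: 1.003
```

Emit:
play_rows:
  targets:
    - [0,0,-20,0,0,0]
    - [0,0,-35,0,0,0]
    - [5,0,-30,0,0,0]
    - [30,0,0,0,0,0]
    - [40,0,0,0,0,0]
    - [40,0,0,0,0,0]
    - [10,0,0,0,0,0]
    - [0,0,0,0,0,0]

```text
t: 8.32
ee_pos: [0.4887, 0.2148, 0.2531]
eef_rot: [-0.471, -3.106, -0.001]
force: [1.3, -0.3, 0.2]
grip_width: 0.999
```

```bash
python3 look.py 7; python3 -c "
from h import *
plan([.5025,.2075,.19],-.3)"
```

```text
t 8.32 pos [0.4887 0.2148 0.2531] F [ 1.3 -0.3  0.2] w 0.999 q [ 0.37 -0.02  1.88  0.    1.28 -0.9 ]
tool y [2.968e-01 9.550e-01 3.000e-04] z [-3.e-04  4.e-04 -1.e+00]
t 8.42 pos [0.4917 0.2142 0.2534] F [ 0.7 -0.2  0.3] w 1.001 q [ 0.36 -0.01  1.87 -0.    1.28 -0.9 ]
tool y [2.982e-01 9.545e-01 7.000e-04] z [ 1.8e-03  2.0e-04 -1.0e+00]
turn [ 2.7000e-03 -1.1000e-03  3.1388e+00] new q6~ 2.24
turn [ 0.0007  0.0017 -0.0028] new q6~ -0.91
shift tool mm [-12.2  -3.2  63.4]
```

View pics/m7.png

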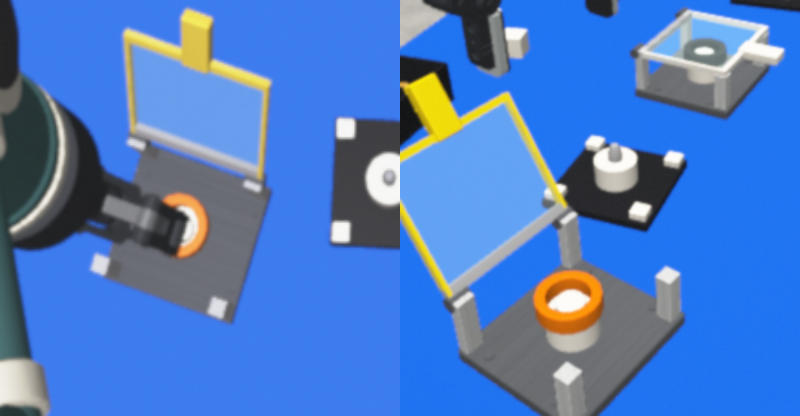

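Emit:
play_rows:
  targets:
    - [-6,-2,25,0,0,0]
    - [-6,-1,35,0,0,0]
    - [0,0,35,0,0,0]
    - [0,0,35,0,0,0]
    - [0,0,25,0,0,0]
    - [0,0,15,0,0,0]
    - [0,0,0,0,0,0]
    - [0,0,0,0,0,0]
    - [0,0,0,0,0,0]

```text
t: 9.17
ee_pos: [0.5037, 0.2076, 0.084]
eef_rot: [0.476, 3.103, 0.001]
force: [0.7, -0.7, -0.5]
grip_width: 0.997
```

```bash
python3 look.py 8; python3 -c "
from h import *
plan([.5028,.2077,.022],-.3)"
```

```text
t 9.17 pos [0.5037 0.2076 0.084 ] F [ 0.7 -0.7 -0.5] w 0.997 q [ 0.35  0.16  2.02 -0.    0.96 -0.92]
tool y [0.2998 0.954  0.0011] z [ 2.e-03  6.e-04 -1.e+00]
t 9.27 pos [0.5039 0.208  0.0849] F [ 0.3 -0.7  0.3] w 0.999 q [ 0.35  0.16  2.02 -0.    0.96 -0.92]
tool y [0.2995 0.9541 0.0022] z [ 0.0035  0.0012 -1.    ]
turn [ 0.0047 -0.0034  3.1374] new q6~ 2.22
turn [ 0.0022  0.003  -0.0042] new q6~ -0.92
shift tool mm [ 1.1 -0.7 62.9]
```

View pics/m8.png

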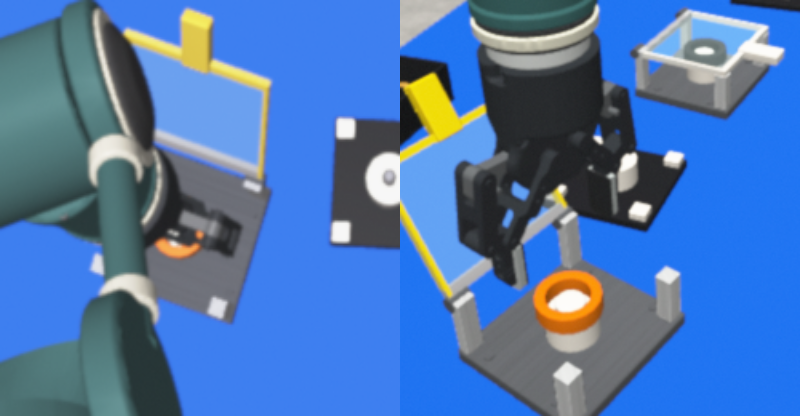

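Emit:
play_rows:
  targets:
    - [1,-1,10,0,0,0]
    - [0,0,15,0,0,0]
    - [0,0,15,0,0,0]
    - [0,0,12,0,0,0]
    - [0,0,8,0,0,0]
    - [0,0,2,0,0,0]
    - [0,0,0,0,0,0]
    - [0,0,0,0,0,0]

```text
t: 9.93
ee_pos: [0.501, 0.2071, 0.0213]
eef_rot: [0.475, 3.105, 0.001]
force: [0.4, 0.7, 0.2]
grip_width: 1.004
```

```bash
python3 look.py 9; python3 -c "
from h import *
plan([.5028,.2077,.022],-.3)"
```

```text
t 9.93 pos [0.501  0.2071 0.0213] F [0.4 0.7 0.2] w 1.004 q [ 0.35  0.24  2.06 -0.    0.84 -0.92]
tool y [2.991e-01 9.542e-01 5.000e-04] z [ 7.e-04  3.e-04 -1.e+00]
t 10.03 pos [0.5013 0.2072 0.0218] F [0.3 0.  0.5] w 0.999 q [ 0.35  0.24  2.06  0.    0.84 -0.92]
tool y [0.2991 0.9542 0.0011] z [ 1.6e-03  6.0e-04 -1.0e+00]
turn [ 2.1000e-03 -1.6000e-03  3.1378e+00] new q6~ 2.22
turn [ 0.0011  0.0014 -0.0038] new q6~ -0.92
shift tool mm [-1.3  0.9 -0.2]
```

View pics/m9.png

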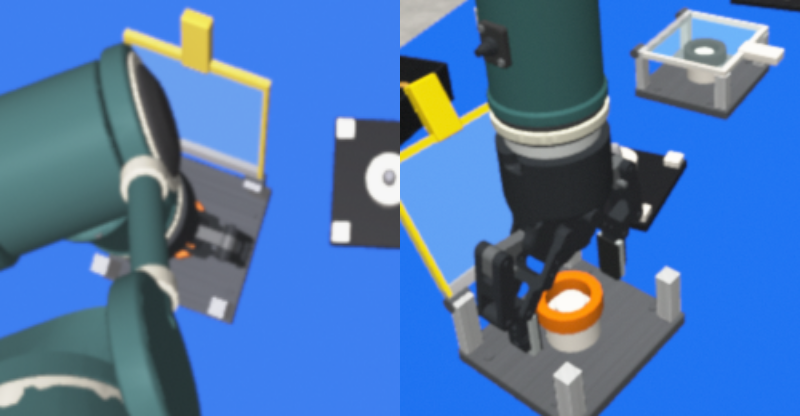

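The fingers straddle the ring at the right height, so I'll close on it.

Emit:
play_rows:
  targets:
    - [-1,1,0,0,0,0]
    - [0,0,0,0,0,0]
    - [0,0,0,0,0,0]
    - [0,0,0,0,0,0]
    - [0,0,0,0,0,0]
    - [0,0,0,0,0,0]
    - [0,0,0,0,0,0]
    - [0,0,0,0,0,0]
  fingers: 1
  newtons: 35

```text
t: 10.7
ee_pos: [0.5024, 0.2078, 0.0218]
eef_rot: [0.475, 3.104, 0.001]
force: [-1.7, 0.2, 5.1]
grip_width: 0.601
```

```bash
python3 look.py 10
```

```text
t 10.7 pos [0.5024 0.2078 0.0218] F [-1.7  0.2  5.1] w 0.601 q [ 0.35  0.24  2.06  0.    0.84 -0.92]
tool y [2.992e-01 9.542e-01 9.000e-04] z [ 1.2e-03  5.0e-04 -1.0e+00]
```

View pics/m10.png

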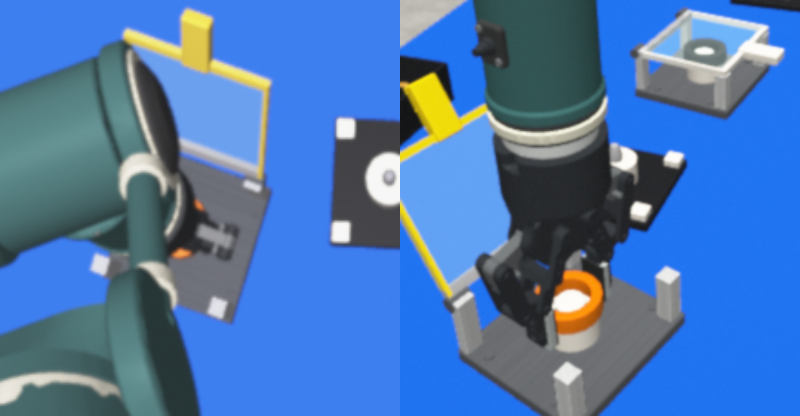

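Emit:
play_rows:
  targets:
    - [0,0,-5,0,0,0]
    - [0,0,-10,0,0,0]
    - [0,0,-15,0,0,0]
    - [0,0,-20,0,0,0]
    - [0,0,-20,0,0,0]
    - [0,0,-15,0,0,0]
    - [0,0,-10,0,0,0]
    - [0,0,-5,0,0,0]
    - [0,0,0,0,0,0]
    - [0,0,0,0,0,0]

```text
t: 11.63
ee_pos: [0.5014, 0.2074, 0.1205]
eef_rot: [-0.475, -3.105, 0.0]
force: [1.1, -0.3, -0.9]
grip_width: 0.595
```

```bash
python3 look.py 11; python3 -c "
from h import *
plan([.547,.0145,.122],-.03)"
```

```text
t 11.63 pos [0.5014 0.2074 0.1205] F [ 1.1 -0.3 -0.9] w 0.595 q [ 0.35  0.11  2.    0.    1.03 -0.92]
tool y [ 2.991e-01  9.542e-01 -3.000e-04] z [-4.e-04 -1.e-04 -1.e+00]
t 11.73 pos [0.5008 0.2072 0.1196] F [ 0.9 -0.3 -0.6] w 0.601 q [ 0.35  0.11  2.    0.    1.03 -0.92]
tool y [ 0.2992  0.9542 -0.0014] z [-2.2e-03 -8.0e-04 -1.0e+00]
turn [-3.0000e-03  1.7000e-03  2.8677e+00] new q6~ 1.95
turn [-0.0011 -0.0021 -0.2739] new q6~ -1.19
shift tool mm [-101.8 -170.    -2.4]
```

View pics/m11.png

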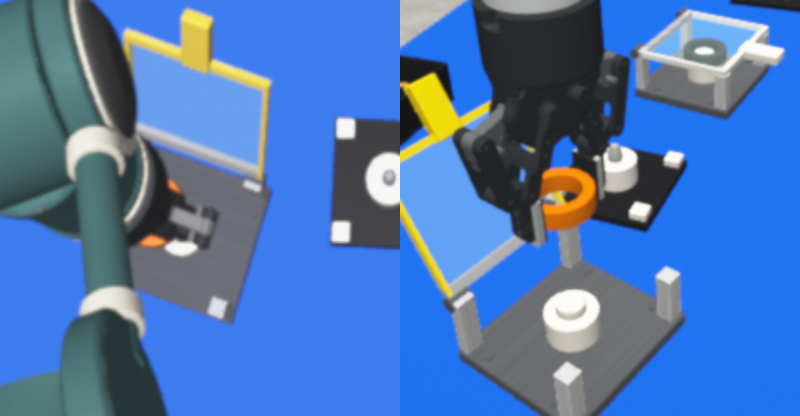

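Emit:
play_rows:
  targets:
    - [0,-10,0,0,0,0]
    - [0,-25,0,0,0,0]
    - [0,-35,0,0,0,0]
    - [0,-35,0,0,0,0]
    - [0,-30,0,0,0,0]
    - [-10,-20,0,0,0,0]
    - [-20,-10,0,0,0,0]
    - [-30,-5,0,0,0,0]
    - [-25,0,0,0,0,0]
    - [-17,0,-2,0,0,0]

```text
t: 12.57
ee_pos: [0.5489, 0.0129, 0.1219]
eef_rot: [-0.478, -3.104, 0.001]
force: [0.6, 0.4, -0.8]
grip_width: 0.598
```

Emit:
play_rows:
  targets:
    - [0,0,0,0,0,-0.07]
    - [0,0,0,0,0,-0.09]
    - [0,0,0,0,0,-0.08]
    - [0,0,0,0,0,-0.034]
    - [0,0,0,0,0,0]
    - [0,0,0,0,0,0]
    - [0,0,0,0,0,0]

```text
t: 13.15
ee_pos: [0.5476, 0.0145, 0.1223]
eef_rot: [-0.048, -3.14, 0.0]
force: [0.0, 0.1, -0.9]
grip_width: 0.6
```

Run:
```python
from h import *
plan([.547,.0145,.08],-.03)
c={n:cam(n) for n in("top","side")}
for n in c: cv2.imwrite(f"pics/{n}12.png",c[n]["color"][...,::-1])
a=c["top"]["color"][...,::-1][170:300,240:370];b=c["side"]["color"][...,::-1][210:340,220:350]
cv2.imwrite("pics/m12.png",np.hstack([cv2.resize(x,None,fx=3,fy=3,interpolation=cv2.INTER_CUBIC) for x in(a,b)]))
s=cv2.imread("pics/side0.png")[260:325,235:335]
cv2.imwrite("pics/c13.png",cv2.resize(s,None,fx=7,fy=7,interpolation=cv2.INTER_CUBIC))
```

```text
t 13.15 pos [0.5476 0.0145 0.1223] F [ 0.   0.1 -0.9] w 0.6 q [-0.02  0.12  1.99 -0.    1.04 -1.56]
tool y [ 3.090e-02  9.995e-01 -1.000e-04] z [-1.1e-03 -1.0e-04 -1.0e+00]
turn [-1.7000e-03  2.0000e-04  3.1407e+00] new q6~ 1.58
turn [-0.0001 -0.0011 -0.0009] new q6~ -1.56
shift tool mm [ 0.6 -0.1 42.3]
```

View pics/m12.png

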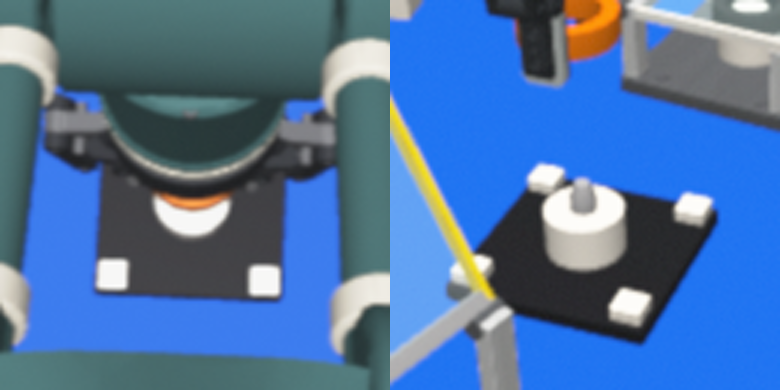

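View pics/c13.png

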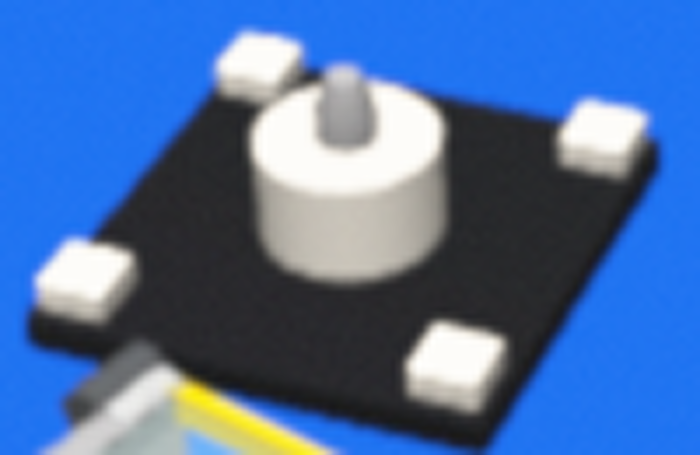

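Run:
```python
from h import *
S=cam("side")
print(back(S,cp((348,136),235,260,7),.034))
p=manip.get_obs()["ee_pos"]
# ring in hand: side view
s=S["color"][...,::-1][190:250,370:450]
cv2.imwrite("pics/c14.png",cv2.resize(S["color"][...,::-1][180:245,370:450],None,fx=8,fy=8,interpolation=cv2.INTER_CUBIC))
print(proj(S,p+[0,0,.019]),proj(S,p+[0,0,.028]))
```

```text
[0.54387252 0.01840519 0.034     ]
[[278.47280495 216.22429694]] [[278.08371488 210.69841554]]
```

View pics/c14.png

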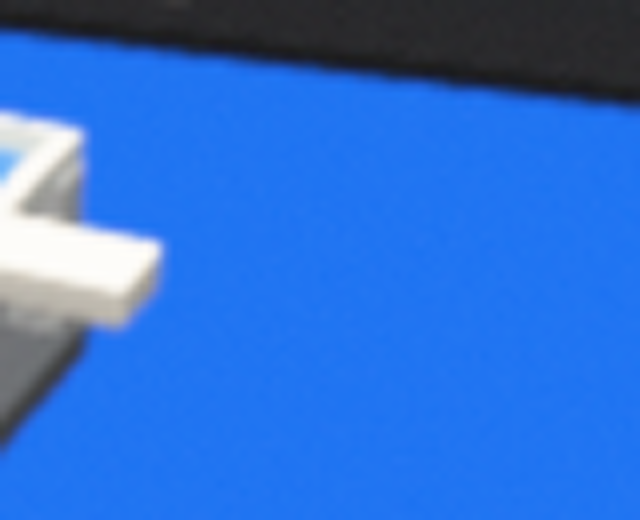

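Emit:
play_rows:
  targets:
    - [2,2,10,0,0,0]
    - [0,0,15,0,0,0]
    - [0,0,20,0,0,0]
    - [0,0,15,0,0,0]
    - [0,0,8,0,0,0]
    - [0,0,4,0,0,0]
    - [0,0,0,0,0,0]
    - [0,0,0,0,0,0]
    - [0,0,0,0,0,0]

```text
t: 14.05
ee_pos: [0.5473, 0.0169, 0.0519]
eef_rot: [0.047, 3.139, 0.0]
force: [0.5, -0.4, -1.3]
grip_width: 0.6
```

Run:
```python
from h import *
plan([.5456,.0165,.0225],-.03)
c={n:cam(n) for n in("top","side")}
for n in c: cv2.imwrite(f"pics/{n}15.png",c[n]["color"][...,::-1])
b=c["side"]["color"][...,::-1][220:330,220:350]
cv2.imwrite("pics/m15.png",cv2.resize(b,None,fx=5,fy=5,interpolation=cv2.INTER_CUBIC))
```

```text
t 14.05 pos [0.5473 0.0169 0.0519] F [ 0.5 -0.4 -1.3] w 0.6 q [-0.01  0.2   2.04  0.    0.9  -1.56]
tool y [0.0298 0.9996 0.    ] z [ 0.0019 -0.     -1.    ]
turn [-3.0000e-03  1.0000e-04 -3.1414e+00] new q6~ -4.7
turn [0.     0.0019 0.0002] new q6~ -1.56
shift tool mm [ 1.7 -0.4 29.4]
```

View pics/m15.png

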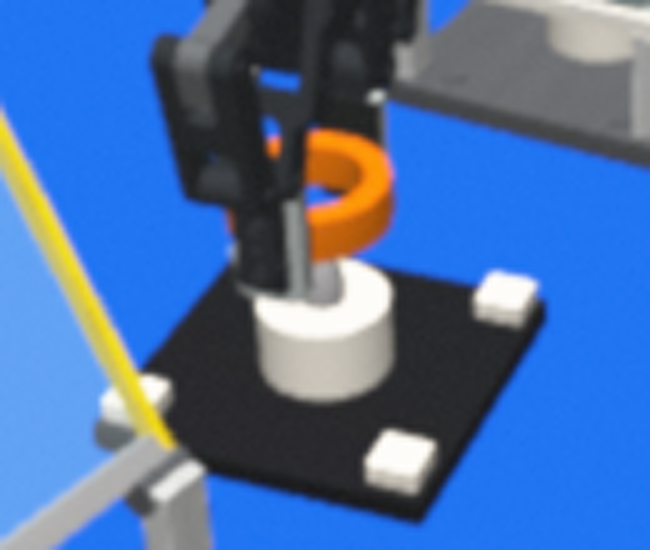

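Emit:
play_rows:
  targets:
    - [1.5,0,4,0,0,0]
    - [0,0,6,0,0,0]
    - [0,0,6,0,0,0]
    - [0,0,5,0,0,0]
    - [0,0,3,0,0,0]
    - [0,0,2,0,0,0]
    - [0,0,0,0,0,0]
    - [0,0,0,0,0,0]
    - [0,0,0,0,0,0]

```text
t: 14.9
ee_pos: [0.545, 0.0169, 0.025]
eef_rot: [0.047, 3.141, -0.0]
force: [0.4, -0.1, -0.5]
grip_width: 0.597
```

Run:
```python
from h import *
plan([.5456,.0165,.0225],-.03)
b=cam("side")["color"][...,::-1][220:330,220:350]
cv2.imwrite("pics/m16.png",cv2.resize(b,None,fx=5,fy=5,interpolation=cv2.INTER_CUBIC))
```

```text
t 14.9 pos [0.545  0.0169 0.025 ] F [ 0.4 -0.1 -0.5] w 0.597 q [-0.01  0.24  2.06 -0.    0.85 -1.56]
tool y [0.0298 0.9996 0.    ] z [ 3.e-04 -0.e+00 -1.e+00]
turn [-5.0000e-04  0.0000e+00 -3.1414e+00] new q6~ -4.7
turn [0.     0.0003 0.0002] new q6~ -1.56
shift tool mm [-0.6 -0.4  2.5]
```

View pics/m16.png

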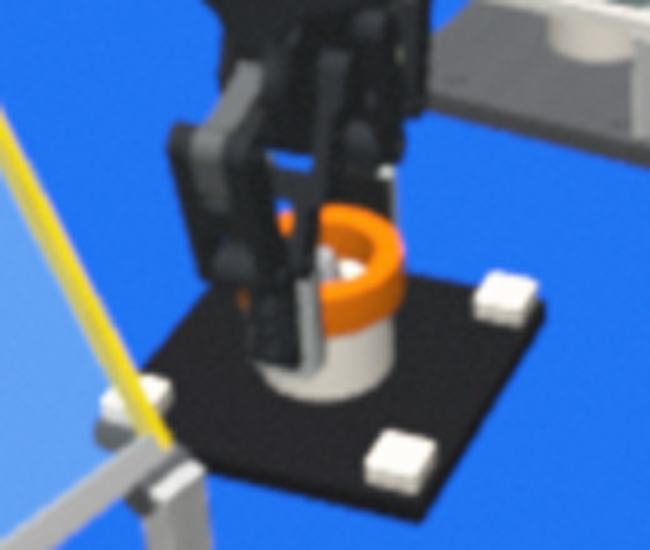

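The ring is over the pin, centred and about 3 mm above the stand. I'll lower it until the force shows contact.

Emit:
play_rows:
  targets:
    - [0,0,1.5,0,0,0]
    - [0,0,0,0,0,0]
    - [0,0,1,0,0,0]
    - [0,0,0,0,0,0]
    - [0,0,0.5,0,0,0]
    - [0,0,0,0,0,0]
    - [0,0,0,0,0,0]

```text
t: 15.53
ee_pos: [0.5448, 0.0169, 0.0219]
eef_rot: [0.047, 3.141, 0.0]
force: [1.0, -0.1, -0.4]
grip_width: 0.6
```

Emit:
play_rows:
  targets:
    - [0,0,0.7,0,0,0]
    - [0,0,0,0,0,0]
    - [0,0,0,0,0,0]
    - [0,0,0,0,0,0]

```text
t: 15.87
ee_pos: [0.5448, 0.0169, 0.0218]
eef_rot: [-0.047, -3.141, -0.0]
force: [-2.7, 0.1, 5.0]
grip_width: 0.601
```

Contact: 5 N upward at the same tool height as the pick. Releasing.

Emit:
play_rows:
  targets:
    - [0,0,0,0,0,0]
    - [0,0,0,0,0,0]
    - [0,0,0,0,0,0]
    - [0,0,0,0,0,0]
    - [0,0,0,0,0,0]
  fingers: 0.1

```text
t: 16.28
ee_pos: [0.5447, 0.0169, 0.021]
eef_rot: [-0.047, -3.141, 0.0]
force: [0.3, -0.2, 0.6]
grip_width: 0.902
```

Emit:
play_rows:
  targets:
    - [0,0,-5,0,0,0]
    - [0,0,-15,0,0,0]
    - [0,0,-25,0,0,0]
    - [0,0,-35,0,0,0]
    - [0,0,-35,0,0,0]
    - [0,0,-35,0,0,0]
    - [0,0,-20,0,0,0]
    - [0,0,-5,0,0,0]
    - [0,0,0,0,0,0]

```text
t: 17.03
ee_pos: [0.5464, 0.0169, 0.1989]
eef_rot: [0.047, 3.136, 0.0]
force: [0.8, 0.7, -1.2]
grip_width: 0.9
```

Run:
```python
from h import *
plan()
c={n:cam(n) for n in("top","side")}
for n in c: cv2.imwrite(f"pics/{n}17.png",c[n]["color"][...,::-1])
b=c["side"]["color"][...,::-1][220:330,220:350]
cv2.imwrite("pics/m17.png",cv2.resize(b,None,fx=5,fy=5,interpolation=cv2.INTER_CUBIC))
```

```text
t 17.03 pos [0.5464 0.0169 0.1989] F [ 0.8  0.7 -1.2] w 0.9 q [-0.01  0.04  1.92  0.    1.18 -1.56]
tool y [2.980e-02 9.996e-01 1.000e-04] z [ 5.2e-03 -1.0e-04 -1.0e+00]
```

View pics/m17.png

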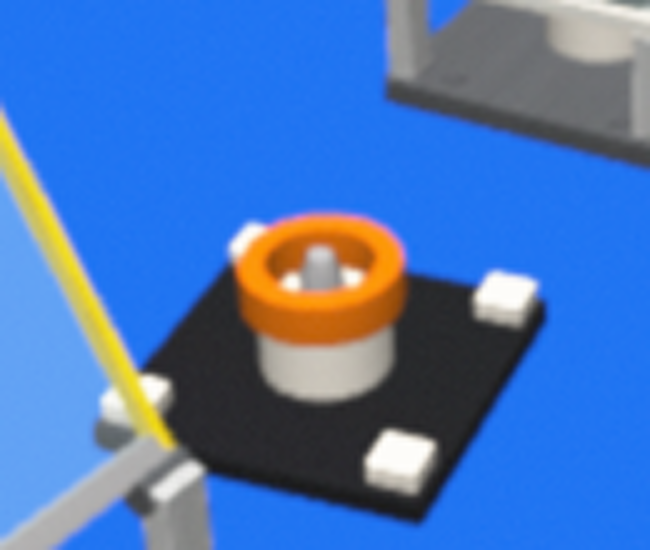

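View pics/side17.png

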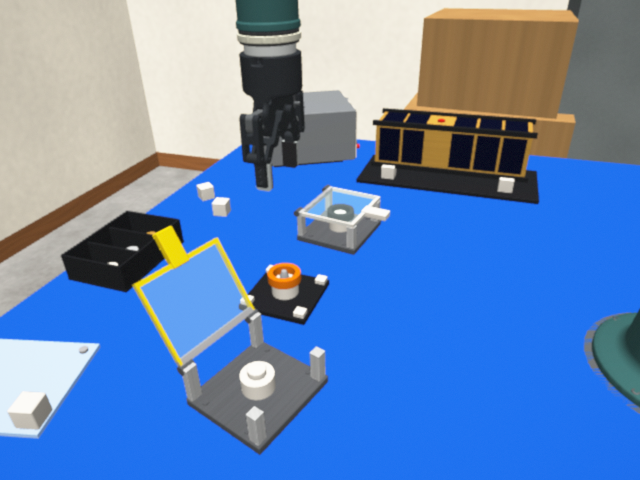

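The side view shows the ring seated flat over the pin at (284,275), the yellow-tab lid open by itself at (195,295), and the other fixture shut at (341,217). The arm is clear of everything, so I'm handing in.

```bash
python3 -c "
from plant import manip
print(manip.hand_in())"
```

```text
the job is handed in; nothing more can be done
None
```

I handed the job in at about 17 s. I swung the yellow-tab lid over by its tab until it stayed open by itself. Then I lifted out the orange ring and lowered it onto the stand until about 5 N of contact, and released it. `hand_in` reported no verdict.

- **Last check:** the final side-camera picture showed the ring lying flat and centred on the stand with the pin through it. The lid was leaning open on its own and the white-tab fixture was shut. The gripper was about 0.15 m above the ring, touching nothing.
- **Not checked:** the ring's final position was judged from that one picture only, because I did not look at the last top view.
- **Disagreement:** the top and side cameras differed by 4–5 mm on where the ring, tab and stand were. I used the averages, and the grips and the side view agreed with them to about 1–2 mm.
- **Failures:** no check failed. The largest wrist force reading was about 16 N, while gripping the tab.

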